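# Clip a slide in the desk viewer, take its picture, free it

## Robot

A 6-joint arm with a two-finger parallel gripper is mounted at the origin on the work surface. World frame = base frame: x ahead of the robot, y to its left, z up, the work surface at z = 0. Lengths are in m, angles in rad, forces in N, time in s.
With the tool pointing down it reaches from about 0.375 to 0.9 m from the base axis. Payload 3.1 kg.
Tool frame: the origin (TCP) lies on the centre line of the jaws, within the pads' length; the fingertips stand 19 mm ahead of it and the grasp point (between the pads) is the TCP; z points along the fingers, y is the line along which they close (so a half turn about z gives the same grasp; the last joint's range is limited). The gripper opens to 85 mm and grips with 20 to 120 N. Pads are 22 mm wide; open, the fingers measure 114 mm over their backs; the gripper's body (76 mm by 85 mm) begins 54 mm behind the grasp point. The pads swing forward as they close: fully open they stand 13 mm farther back than shut.
Start: joints at [-1.282, 0.527, 1.433, -0, 1.181, -0.178], TCP at [0.282, -0.558, 0.25] pointing down, gripper open.
Joint ranges: [-3.08, 3.08], [-0.75, 2.2], [0.22, 2.44], [-1.43, 4.57], [0, 2.65], [-2.85, 2.85]. Speed limits (rad/s): [2.79, 2.79, 3.14, 3.14, 3.14, 3.14].

## Interface

Orientations are given as a unit quaternion [x, y, z, w].
In Python, from station import manip gives the robot as it stands.
- The arm moves only by the tool servo_tool, never from a script. Its argument "rows" is a list that holds one entry, the list of rows, each a list of 7 numbers: the turn, a rotation vector about the tool's x, y, z in degrees, then the shift along the tool's x, y, z in m, then the gripper command: -1 is shut, 1 is fully open, values between are in proportion. In form: [[[wx, wy, wz, tx, ty, tz, jaw], ...]]. A call has 1 to 8 rows; each row shifts and turns the commanded pose from where the row before left it, along the tool's axes as they then stand; what a row does not reach is not made up. A row lasts 1/12 s, in which the tool goes at most 41.7 mm and 7.16 degrees, less where a joint would pass 70% of its speed; a pose out of reach is approached as far as the arm can. A call is refused whole if a number of a shift passes 0.0417 or a number of a turn 7.16, either way. A call with a gripper value outside its range is refused whole. The fingers move at their own pace and stop on an object; "squeeze" is the grip in N (left out, the last holds). Time passes only in rows, so rows that do not move let the fingers close. It gives the time, the measured TCP pose, the force, the opening and the grip force at its end, in the units of the state.
- manip.sense(): the state, without advancing time (a new reading comes with each control period).
- manip.snapshot(name): name is "scene" or "top"; returns the picture (480x640x3 uint8, blue, green, red); there is no depth.
- manip.camera_info(name): a dict with "K" (3x3 intrinsics, pixels), "k1" (the pictures are not rectified: a ray, as slopes to the right and down, at radius r is drawn at 1 + k1 r^2 times it, then the intrinsics apply), "camera_from_world" (4x4, takes a point from world to camera coordinates). Camera axes: x right, y down, z forward; pixel columns grow to the right and rows downward; lengths in m; the calibration is good to about 2 mm. A picture is of the moment at which its call begins. camera_info takes no time and is no camera call.
- manip.sign_off(): hands the job in; it is judged then, once.
The state is a dict: "t": time; "q": joint angles; "qd": joint speeds; "tau": joint torques, N m; "tcp_pos": TCP position; "tool_rot": TCP orientation; "force": force on the tool from outside, world axes, zero at the start; "ft_torque": the same for the moment, N m; "finger_gap": opening from 0.0 (shut) to 1.0 (fully open); "gripper_force": force on a finger pad.
Only numpy, scipy, OpenCV 4.12 (cv2) and the standard library are available. Lean on these libraries where they do the work, as an engineer would, in place of code of your own. Each camera call takes 0.05 s, during which the arm holds its last target. There are 200 camera calls.

## Task

Take a picture of the yellow-framed slide in the desk slide viewer: by its red knob, swing the spring clip round onto the slide's edge until it presses the slide firmly home against the fence for a moment, without cracking it, and leave the clip there; press the blue capture button fully down; then swing the clip right back, well clear of the slide. Move the slide only with the clip, leave it lying in its place in the viewer, and leave everything else where it is.

Things in the scene. Friction and masses are not known exactly. Their poses are not given: they have to be found in the camera images.
- viewer: Desk slide viewer, a flat white housing 220 (x) x 300 (y) x 60 mm, fixed; origin at the centre of its underside, -x side roughly towards the robot, deck 60 mm above the origin. On the deck: two end stops, 5 mm high, inner faces at y = +-41 mm, and between them an adjustable steel fence along y, 7 mm high, set anew each time: its face is anywhere from x = +48 to +56 mm.
- slide: The yellow-framed slide, 36 (x) x 76 (y) x 5 mm, about 30 g, loose and flat on the deck between the end stops, starting 6 to 19 mm short of the fence; origin at the centre of its underside. Only the clip may push it. Firmly home: the clip squeezes it against the fence with over 5 N for 0.3 s (some 4 N or more at the knob); it cracks at 20 N (13 N at the knob).
- slide_mid (a point): Centre of the yellow-framed slide, half-way up (2.5 mm above its underside).
- clip_pivot (a point): Pivot screw of the clip, on its vertical axis at deck height; it lies at x = +8, y = +55 mm in the viewer's frame. The screw's head ends 16 mm above the deck.
- clip_arm (a point): The spring clip's flat steel arm: point on the pivot axis at deck height, with the clip's own axes. The arm runs along its own -y, 90 mm long, 13 mm wide, 10 to 12.5 mm above the deck; its +x side leads when it swings onto the slide.
- clip_pin (a point): Foot of the stub pin under the arm: 8 mm across, 55 mm from the pivot, ending 1.5 mm above the deck. It meets the slide's near edge and pushes the slide to the fence. Beside it a sprung steel foot leads the pin by up to 27 mm; its upturned lip rides up onto the slide as the clip is swung on, which takes a few newtons at the knob (under 4), then it presses on the slide with about 1 N.
- clip_knob (a point): Middle of the grip of the clip's red knob: an upright cylinder 16 mm across, 85 mm from the pivot axis, from 12.5 to 48.5 mm above the deck; this point is 35 mm above the deck. The knob is rigid with the arm, so it turns in the fingers as they follow the arc.
- clip (a joint): Swing of the clip about its pivot, rad, counter-clockwise from above: 0 = against its clear stop; at q the arm points along (-sin(1.25 - q), -cos(1.25 - q)) in the viewer's x, y. The slide is home at 1.25 to 1.40, as the fence is set. Light friction (under 1 N at the knob) keeps it where it is left. At 0.65 or less it is well clear; it first meets the slide beyond 0.65.
- capture (a joint): Blue capture button, m pressed: 0 = up, 0.006 = fully down; sprung, 4 N when fully down.
- capture_top (a point): Centre of the top of the blue capture button, 26 mm across, 18 mm above the deck, pressed straight down.
- spare_slide: a loose spare framed slide with a green frame, 36 x 76 x 5 mm, lying on the viewer's deck; origin at the centre of its underside
- dropper: a loose small amber bottle, 24 mm across and 45 mm tall, standing on the viewer's deck near its +y end; origin under its centre
- tumbler: a light blue drinking tumbler with a handle, 90 mm across, 203 mm tall; origin under its centre
- stapler: a blue and black stapler, 36 x 135 x 51 mm; origin under its centre
- tape_dispenser: a black tape dispenser, 60 x 140 x 74 mm; origin under its centre
- pen_cup: a dark wire pen cup with pens, 80 mm across, 150 mm tall with the pens; origin under its centre
- mouse: a black computer mouse, 62 mm across, 34 mm tall; origin under its centre
- slide_box: a white open box with dividers for slides, 100 x 140 x 45 mm; origin under its centre
Things that resemble listed ones, but are neither listed nor needed, are in the scene too. Of the things like the slide, leave any that is brown or pink; of the rest the smaller one is meant.

How it is judged:
By the outcome, as a careful person would: the job done as asked, in the order asked, and still so for the second after the job is handed in, with the robot touching nothing.
It also fails if it takes over 72 s, if anything falls off the work surface, if the arm or the gripper's body presses on something with over 40 N, if the wrist force passes 120 N, or if a joint passes its speed limit or range.

## Working session

There is one attempt and no reset: what is moved stays moved. The work goes in short steps, Python scripts to look and compute and a tool call to move; the robot and the scene stay as the last step left them, time stands still between calls to the robot, and variables do not carry over. Pictures are saved under pics/ and viewed, at most 10 in all, crops included, and the job is handed in when it is done.

Besides the shell and the picture viewer there is one more tool, called after "Request:" in YAML: its name, and indented under it one key for each argument. servo_tool: Moves the arm, as the interface text tells. Its arguments: {"type":"object","properties":{"rows":{"type":"array","items":{"type":"array","items":{"type":"array","items":{"type":"number"}}}},"squeeze":{"type":"number"}},"required":["rows"]}

```bash
mkdir -p pics; python3 - <<'E'
from station import manip
import cv2
for n in("scene","top"):
    cv2.imwrite(f"pics/{n}0.png",manip.snapshot(n))
    i=manip.camera_info(n);print(n,i)
s=manip.sense();print(s)
E
```

```text
scene {'K': array([[450.90924984,   0.        , 319.04634732],
       [  0.        , 450.90924984, 235.71437511],
       [  0.        ,   0.        ,   1.        ]]), 'k1': -0.05989549460040969, 'camera_from_world': array([[-0.47675446,  0.87900761,  0.00712824,  0.27360955],
       [ 0.657933  ,  0.3622027 , -0.66025251, -0.30832074],
       [-0.58294884, -0.31008842, -0.75100987,  1.41697108],
       [ 0.        ,  0.        ,  0.        ,  1.        ]])}
top {'K': array([[566.28449266,   0.        , 319.45065991],
       [  0.        , 566.28449266, 245.38821231],
       [  0.        ,   0.        ,   1.        ]]), 'k1': -0.1659142560590867, 'camera_from_world': array([[-0.02040586, -0.99966461, -0.01594563, -0.01225615],
       [-0.99740133,  0.02145671, -0.06877636,  0.58801414],
       [ 0.06909544,  0.01450075, -0.99750466,  1.27240128],
       [ 0.        ,  0.        ,  0.        ,  1.        ]])}
{'t': 0.1, 'q': array([-1.28152952e+00,  5.28361620e-01,  1.43375731e+00, -4.03827136e-06,
        1.18139592e+00, -1.78483672e-01]), 'qd': array([ 0.00040967, -0.00284383, -0.00414375, -0.00017035,  0.00030385,
        0.00087218]), 'tau': array([ 8.91883064e-04, -4.43304634e+01, -1.78587627e+01, -2.12573646e-04,
        3.89773078e-03, -1.08532959e-06]), 'tcp_pos': array([ 0.28166142, -0.55726762,  0.24944391]), 'tool_rot': array([ 9.72774991e-01,  2.31749635e-01, -5.50739775e-05, -9.59522294e-04]), 'force': array([-0.48107118,  0.25807886,  0.75665854]), 'ft_torque': array([-0.01155135, -0.04714828, -0.01906201]), 'gripper_force': 0.0, 'finger_gap': 0.9998717689318011}
```

View pics/top0.png

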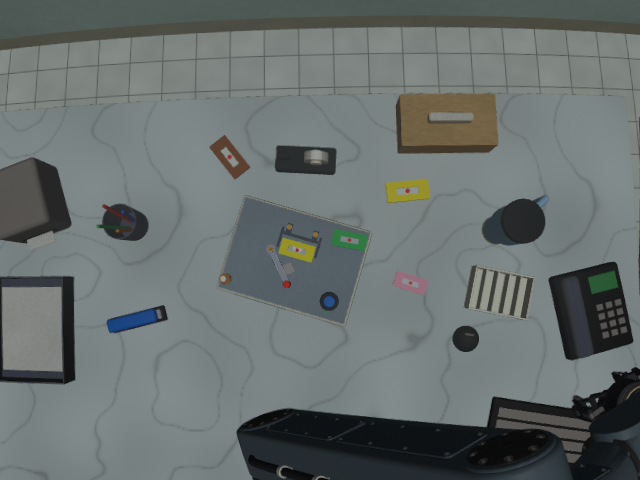

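View pics/scene0.png

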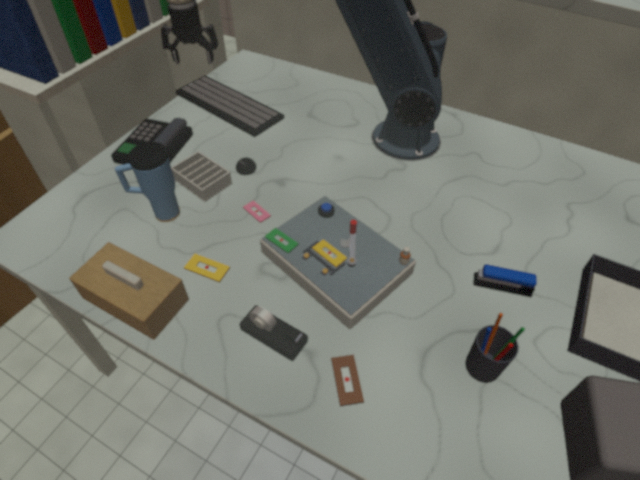

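The top view shows the viewer at about (295,260), the clip pivot at (270,249), the red knob at (287,284) and the blue button at (329,301). There are four lookalikes: yellow (297,249) in the viewer, yellow (407,190) on the table and larger, brown (229,156) and pink (410,283). The one in the viewer is meant, since it is yellow, the smaller of the two, and lies between the end stops. I'll confirm that in an enlarged crop.

```bash
python3 - <<'E'
import cv2
a=cv2.imread("pics/top0.png")[185:335,205:385]
cv2.imwrite("pics/crop0.png",cv2.resize(a,None,fx=4.4,fy=4,interpolation=cv2.INTER_CUBIC) if 0 else cv2.resize(a,(720,600),interpolation=cv2.INTER_CUBIC))
E
```

```text
(no output)
```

View pics/crop0.png

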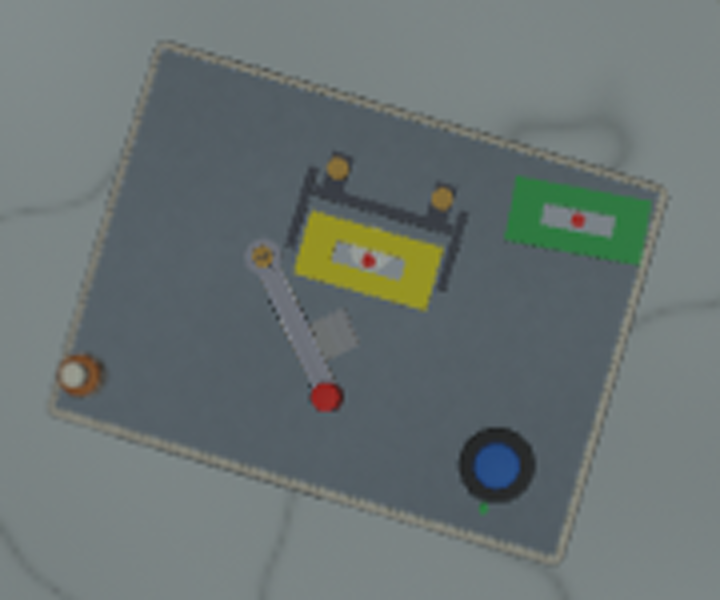

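The crop confirms the yellow slide between the end stops, centred at crop (369,260), with a gap to the fence. The pivot is at (262,256), the knob top at (326,397), the button at (497,466), and the deck corners are (163,43), (665,190), (558,562) and (52,410).

```bash
cat > h.py <<'E'
import numpy as np, cv2
from station import manip
from scipy.optimize import least_squares
from scipy.spatial.transform import Rotation as R
def proj(P,n):
    c=manip.camera_info(n); T=c["camera_from_world"]
    return cv2.projectPoints(np.atleast_2d(P).astype(float),cv2.Rodrigues(T[:3,:3])[0],T[:3,3],c["K"],np.array([c["k1"],0,0,0]))[0][:,0]
def unproj(px,z,n):
    c=manip.camera_info(n);T=c["camera_from_world"]
    u=cv2.undistortPoints(np.array([[px]],float),c["K"],np.array([c["k1"],0,0,0]))[0,0]
    d=T[:3,:3].T@np.array([u[0],u[1],1]);o=-T[:3,:3].T@T[:3,3]
    return o+d*(z-o[2])/d[2]
def v2w(p,v): 
    c,s=np.cos(v[2]),np.sin(v[2]);p=np.atleast_2d(p)
    return np.c_[v[0]+c*p[:,0]-s*p[:,1],v[1]+s*p[:,0]+c*p[:,1],p[:,2]]
def w2v(p,v):
    c,s=np.cos(v[2]),np.sin(v[2]);d=np.asarray(p)[:2]-v[:2]
    return np.array([c*d[0]+s*d[1],-s*d[0]+c*d[1]])
E
python3 - <<'E'
from h import *
cr=lambda x,y:(205+(x+.5)/4-.5,185+(y+.5)/4-.5)
M=np.array([[.11,.15,.06],[.11,-.15,.06],[-.11,-.15,.06],[-.11,.15,.06],[.008,.055,.076]])
px=np.array([cr(163,43),cr(665,190),cr(558,562),cr(52,410),cr(262,256)])
r=least_squares(lambda v:(proj(v2w(M,v),"top")-px).ravel(),[.6,.05,0])
v=r.x;print("viewer",v,"res",r.fun.round(2))
for n,p,z in(("knob",cr(326,397),.1085),("slide",cr(369,260),.065),("button",cr(497,466),.078),("fenceL",cr(322,200),.067),("fenceR",cr(446,235),.067),("dropper",cr(73,375),.105),("spare",cr(578,220),.065)):
    w=unproj(p,z,"top");a=w2v(w,v);print(n,w.round(4),a.round(4),end=" ")
    if n=="knob":
        d=a-[.008,.055];print("r",np.hypot(*d),"q",1.25-np.arctan2(-d[0],-d[1]),end="")
    print()
s=manip.sense();print(R.from_quat(s["tool_rot"]).as_matrix().round(3))
E
```

```text
viewer [ 0.55452126  0.03178714 -0.30730501] res [-1.36 -1.75  2.13 -1.    1.01  1.72 -2.27  0.84  0.41  0.08]
knob [0.5012 0.0465 0.1085] [-0.0552 -0.0021] r 0.08521957551215444 q 0.41366510716328764
slide [0.5762 0.0247 0.065 ] [ 0.0228 -0.0002] 
button [ 0.4621 -0.0434  0.078 ] [-0.0654 -0.0996] 
fenceL [0.6098 0.05   0.067 ] [0.0472 0.0341] 
fenceR [ 0.589 -0.018  0.067] [ 0.0479 -0.0371] 
dropper [0.5154 0.1824 0.105 ] [-0.0828  0.1317] 
spare [ 0.5958 -0.0909  0.065 ] [ 0.0765 -0.1044] 
[[ 0.893  0.451 -0.001]
 [ 0.451 -0.893  0.002]
 [ 0.    -0.002 -1.   ]]
```

Request:
servo_tool:
  rows:
    - [[0,0,0,0.026,-0.0245,0,1],[0,0,0,0.026,-0.0245,0,1],[0,0,0,0.026,-0.0245,0,1],[0,0,0,0.026,-0.0245,0,1],[0,0,0,0.026,-0.0245,0,1],[0,0,0,0.026,-0.0245,0,1],[0,0,0,0.026,-0.0245,0,1],[0,0,0,0.026,-0.0245,0,1]]

```text
t: 0.77
tcp_pos: [0.3792, -0.2872, 0.2501]
tool_rot: [0.973, 0.232, -0.0, -0.0]
force: [1.1, 0.2, -1.0]
finger_gap: 1.001
gripper_force: 0.0
```

Request:
servo_tool:
  rows:
    - [[0,0,0,0.026,-0.0245,0,1],[0,0,0,0.026,-0.0245,0,1],[0,0,0,0.026,-0.0245,0,1],[0,0,0,0.026,-0.0245,0,1],[0,0,0,0.026,-0.0245,0,1],[0,0,0,0.026,-0.0245,0,1],[0,0,0,0.026,-0.0245,0,1],[0,0,0,0.026,-0.0245,0,1]]

```text
t: 1.43
tcp_pos: [0.4764, -0.0185, 0.2501]
tool_rot: [0.973, 0.232, -0.0, -0.0]
force: [0.7, -0.5, -0.1]
finger_gap: 0.994
gripper_force: 0.0
```

Request:
servo_tool:
  rows:
    - [[0,0,1,0.026,-0.0235,0,1],[0,0,1.3,0.0255,-0.0235,0,1],[0,0,0,0,0,0.03,0.4],[0,0,0,0,0,0.03,0],[0,0,0,0,0,0.02,0],[0,0,0,0,0,0.02,0],[0,0,0,0,0,0,0]]

```text
t: 2.02
tcp_pos: [0.4989, 0.0451, 0.1468]
tool_rot: [0.977, 0.212, -0.004, -0.001]
force: [-0.3, 1.1, -0.1]
finger_gap: 0.501
gripper_force: 0.0
```

```bash
python3 - <<'E'
from h import *
a=manip.snapshot("scene")[130:330,230:450];b=manip.snapshot("top")[200:350,200:400]
cv2.imwrite("pics/s1.png",np.hstack([cv2.resize(a,(400,364),interpolation=cv2.INTER_CUBIC),cv2.copyMakeBorder(cv2.resize(b,(400,300),interpolation=cv2.INTER_CUBIC),0,64,0,0,cv2.BORDER_CONSTANT)]))
print(manip.sense()["tcp_pos"])
E
```

```text
[0.50125987 0.04466804 0.14985036]
```

View pics/s1.png

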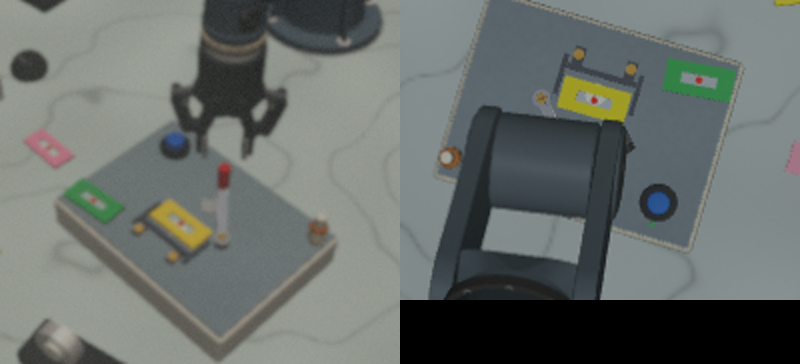

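The scene view shows the open fingers above the knob, whose top is at about (353,222) in the full image; nothing else is close. I'll cross-check the knob position from this camera.

```bash
python3 - <<'E'
from h import *
print(unproj((353,222),.1085,"scene"), proj([[.5012,.0465,.1085],[.4621,-.0434,.078]],"scene"))
s=manip.sense();print(s["tcp_pos"],R.from_quat(s["tool_rot"]).as_matrix().round(3))
E
```

```text
[0.50315791 0.04876818 0.1085    ] [[352.47473333 221.10033497]
 [325.4693687  206.47489141]]
[0.50125987 0.04466804 0.14985036] [[ 0.91   0.415 -0.002]
 [ 0.415 -0.91   0.   ]
 [-0.002 -0.001 -1.   ]]
```

Request:
servo_tool:
  rows:
    - [[0,0,0,0.001,-0.002,0.02,0],[0,0,0,0,0,0.02,0],[0,0,0,0,0,0.012,0],[0,0,0,0,0,0,-0.3],[0,0,0,0,0,0,-1],[0,0,0,0,0,0,-1],[0,0,0,0,0,0,-1],[0,0,0,0,0,0,-1]]
  squeeze: 25

```text
t: 2.78
tcp_pos: [0.5025, 0.0467, 0.0994]
tool_rot: [0.977, 0.212, 0.001, 0.0]
force: [-0.8, -1.9, 1.1]
finger_gap: 0.174
gripper_force: 25.9
```

Request:
servo_tool:
  rows:
    - [[0,0,0,0,0,0,-1],[0,0,0,0,0,0,-1],[0,0,0,0,0,0,-1],[0,0,0,0,0,0,-1]]

```text
t: 3.12
tcp_pos: [0.5025, 0.0467, 0.0993]
tool_rot: [0.977, 0.212, 0.001, 0.0]
force: [-0.2, -0.4, 5.7]
finger_gap: 0.177
gripper_force: 26.3
```

Request:
servo_tool:
  rows:
    - [[0,0,-3,0.0001,0.0044,0,-1],[0,0,-3,0.0001,0.0044,0,-1],[0,0,-3,0.0001,0.0044,0,-1],[0,0,-3,0.0001,0.0044,0,-1],[0,0,0,0,0,0,-1]]

```text
t: 3.53
tcp_pos: [0.5124, 0.0312, 0.0993]
tool_rot: [0.949, 0.314, 0.002, 0.001]
force: [0.7, 1.3, 6.1]
finger_gap: 0.176
gripper_force: 26.4
```

Request:
servo_tool:
  rows:
    - [[0,0,-3,0.0001,0.0044,0,-1],[0,0,-3,0.0001,0.0044,0,-1],[0,0,-3,0.0001,0.0044,0,-1],[0,0,-3,0.0001,0.0044,0,-1],[0,0,0,0,0,0,-1]]

```text
t: 3.95
tcp_pos: [0.5248, 0.0188, 0.0993]
tool_rot: [0.912, 0.411, 0.002, 0.001]
force: [1.8, 4.1, 6.3]
finger_gap: 0.173
gripper_force: 26.4
```

Request:
servo_tool:
  rows:
    - [[0,0,-3,0.0001,0.0044,0,-1],[0,0,-3,0.0001,0.0044,0,-1],[0,0,-3,0.0001,0.0044,0,-1],[0,0,-3,0.0001,0.0044,0,-1],[0,0,0,0,0,0,-1],[0,0,0,0,0,0,-1]]

```text
t: 4.45
tcp_pos: [0.5389, 0.0097, 0.0993]
tool_rot: [0.864, 0.503, 0.003, 0.001]
force: [3.7, 6.4, 4.4]
finger_gap: 0.178
gripper_force: 26.4
```

```bash
cat > st.py <<'E'
from h import *
s=manip.sense();v=[.55452,.03179,-.3073]
a=w2v(s["tcp_pos"],v)-[.008,.055];u=np.arctan2(-a[0],-a[1]);f=w2v(np.array(v[:2])+s["force"][:2],v)
t=np.array([np.cos(u),-np.sin(u)]);m=R.from_quat(s["tool_rot"]).as_matrix()
y=w2v(np.array(v[:2])+m[:2,1],v)
print("t",s["t"],"q",1.25-u,"r",np.hypot(*a),"Ftan",f@t,"Frad",f@(a/np.hypot(*a)),"Fz",s["force"][2],"yaw err deg",np.degrees(np.arctan2(y[1],y[0])+u),"z",s["tcp_pos"][2],"grip",s["gripper_force"],s["finger_gap"])
E
python3 st.py
```

```text
t 4.45 q 1.0523052725789372 r 0.082401932483852 Ftan 0.14687448441611242 Frad -7.444910975132133 Fz 4.4385732007417085 yaw err deg -0.7005649688151836 z 0.09934376433453476 grip 26.361709535121918 0.17777409593012192
```

Request:
servo_tool:
  rows:
    - [[0,0,0,0.001,0,0,-1],[0,0,0,0,0,0,-1],[0,0,0,0,0,0,-1]]

```text
t: 4.7
tcp_pos: [0.5387, 0.0099, 0.0993]
tool_rot: [0.864, 0.503, 0.002, 0.001]
force: [0.9, 4.1, 6.4]
finger_gap: 0.176
gripper_force: 26.5
```

```bash
python3 st.py
```

```text
t 4.7 q 1.048861948402164 r 0.08232383008444832 Ftan -1.2260620353308669 Frad -4.03078357480672 Fz 6.36313166989406 yaw err deg -0.4512605519710037 z 0.09934420109175468 grip 26.45341157913208 0.1762626751504067
```

Request:
servo_tool:
  rows:
    - [[0,0,-2,0.0006,0.003,0,-1],[0,0,-2,0.0006,0.003,0,-1],[0,0,0,0,0,0,-1],[0,0,0,0,0,0,-1]]

```text
t: 5.03
tcp_pos: [0.544, 0.0074, 0.0993]
tool_rot: [0.846, 0.533, 0.001, 0.001]
force: [0.2, 0.6, 7.0]
finger_gap: 0.176
gripper_force: 26.5
```

```bash
python3 st.py
```

```text
t 5.0333 q 1.1196624395969772 r 0.08209012026491434 Ftan -0.10546428090416647 Frad -0.6261728901627472 Fz 7.005886898488331 yaw err deg -0.4846113977474221 z 0.09933563704662127 grip 26.48447334766388 0.17618706802626513
```

Request:
servo_tool:
  rows:
    - [[0,0,-1,0.0001,0.0015,0,-1],[0,0,-1,0.0001,0.0015,0,-1],[0,0,0,0,0,0,-1],[0,0,0,0,0,0,-1]]

```text
t: 5.37
tcp_pos: [0.5465, 0.0064, 0.0993]
tool_rot: [0.837, 0.548, 0.001, 0.001]
force: [0.4, 1.0, 6.2]
finger_gap: 0.178
gripper_force: 26.5
```

```bash
python3 st.py
```

```text
t 5.3667 q 1.1524805457103404 r 0.08201334231308852 Ftan -0.08053666360793543 Frad -1.0828722735894178 Fz 6.171283270177579 yaw err deg -0.3712576085025057 z 0.09932730719800019 grip 26.50589346885681 0.17806391900938265
```

Request:
servo_tool:
  rows:
    - [[0,0,-1,0.0001,0.0015,0,-1],[0,0,-1,0.0001,0.0015,0,-1],[0,0,0,0,0,0,-1],[0,0,0,0,0,0,-1]]

```text
t: 5.7
tcp_pos: [0.5492, 0.0054, 0.0993]
tool_rot: [0.827, 0.562, 0.001, 0.001]
force: [-0.1, 0.9, 6.9]
finger_gap: 0.176
gripper_force: 26.5
```

```bash
python3 st.py
```

```text
t 5.7 q 1.188324319318863 r 0.08191610604576795 Ftan -0.40562726202963056 Frad -0.8061270778691175 Fz 6.886599626398587 yaw err deg -0.4217749008446507 z 0.09933113395333257 grip 26.513415277004242 0.1762988924042051
```

Request:
servo_tool:
  rows:
    - [[0,0,-1,0.0001,0.0015,0,-1],[0,0,0,0,0,0,-1],[0,0,0,0,0,0,-1]]

```text
t: 5.95
tcp_pos: [0.5506, 0.0049, 0.0993]
tool_rot: [0.822, 0.57, 0.0, 0.001]
force: [0.3, 0.4, 7.4]
finger_gap: 0.175
gripper_force: 26.5
```

```bash
python3 st.py
```

```text
t 5.95 q 1.2058431724659069 r 0.08186098411341598 Ftan 0.18334667306082716 Frad -0.4567275276506027 Fz 7.445989137128835 yaw err deg -0.42245961677100746 z 0.09933023553714532 grip 26.51848018169403 0.17487135665067743
```

Request:
servo_tool:
  rows:
    - [[0,0,-1,0.0001,0.0015,0,-1],[0,0,0,0,0,0,-1],[0,0,0,0,0,0,-1]]

```text
t: 6.2
tcp_pos: [0.5519, 0.0045, 0.0993]
tool_rot: [0.817, 0.577, 0.0, 0.001]
force: [-0.5, -0.2, 7.2]
finger_gap: 0.18
gripper_force: 26.5
```

```bash
python3 st.py
```

```text
t 6.2 q 1.2229647299671047 r 0.08179859454675713 Ftan -0.45666222323821554 Frad 0.32213384766659653 Fz 7.227226831971512 yaw err deg -0.4033138690260738 z 0.09932198517545403 grip 26.525450348854065 0.17957401975110213
```

Request:
servo_tool:
  rows:
    - [[0,0,-1,0.0001,0.0015,0,-1],[0,0,0,0,0,0,-1],[0,0,0,0,0,0,-1]]

```text
t: 6.45
tcp_pos: [0.5533, 0.0041, 0.0993]
tool_rot: [0.812, 0.584, 0.0, 0.0]
force: [-0.9, 0.7, 7.4]
finger_gap: 0.175
gripper_force: 26.5
```

```bash
python3 st.py
```

```text
t 6.45 q 1.2397161251130708 r 0.0817599735752482 Ftan -1.1039584543724086 Frad -0.3593539228757075 Fz 7.430217150338326 yaw err deg -0.3645481245165853 z 0.09933100352379992 grip 26.542027294635773 0.174785357453698
```

Request:
servo_tool:
  rows:
    - [[0,0,-1,0.0001,0.0015,0,-1],[0,0,0,0,0,0,-1],[0,0,0,0,0,0,-1]]

```text
t: 6.7
tcp_pos: [0.5537, 0.004, 0.0993]
tool_rot: [0.807, 0.591, -0.0, -0.0]
force: [-2.5, 1.1, 8.1]
finger_gap: 0.178
gripper_force: 26.7
```

```bash
python3 st.py; python3 - <<'E'
from h import *
a=manip.snapshot("scene")[180:290,250:430]
cv2.imwrite("pics/s2.png",cv2.resize(a,(720,440),interpolation=cv2.INTER_CUBIC))
E
```

```text
t 6.7 q 1.246129761131406 r 0.08176446613986076 Ftan -2.6768910564096653 Frad -0.2914743895653358 Fz 8.09461479776762 yaw err deg 0.23991026476576838 z 0.09930279447366477 grip 26.68839007616043 0.177911257153855
```

View pics/s2.png

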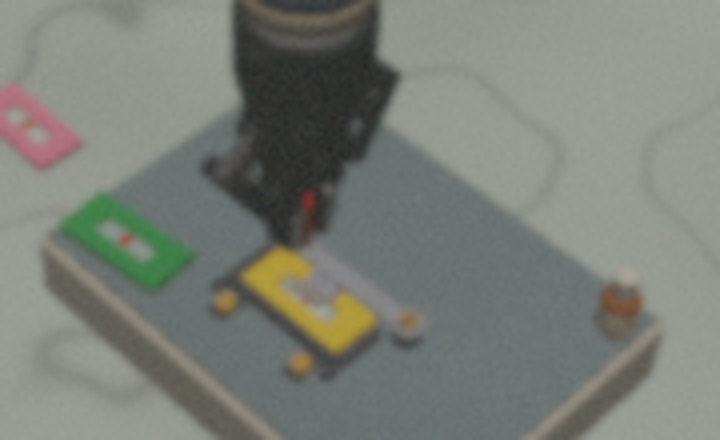

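The scene crop shows the slide up against the fence, the arm along its edge, and the foot on top. The motion has stalled and the force is rising, so the slide is home. Next I'll build up the force.

Request:
servo_tool:
  rows:
    - [[0,0,0,0,0.0007,0,-1],[0,0,0,0,0.0007,0,-1],[0,0,0,0,0,0,-1],[0,0,0,0,0,0,-1]]

```text
t: 7.08
tcp_pos: [0.5539, 0.0039, 0.0993]
tool_rot: [0.807, 0.591, -0.001, -0.001]
force: [-4.6, 1.4, 11.5]
finger_gap: 0.178
gripper_force: 26.9
```

```bash
python3 st.py
```

```text
t 7.0833 q 1.248299552171506 r 0.08176225478763878 Ftan -4.815918258822836 Frad 0.10345481643842133 Fz 11.46168598927415 yaw err deg 0.11861824439873536 z 0.09925914603086711 grip 26.91130667924881 0.1780248539854902
```

Request:
servo_tool:
  rows:
    - [[0,0,0,0,0.001,0,-1],[0,0,0,0,0.001,0,-1],[0,0,0,0,0,0,-1],[0,0,0,0,0,0,-1],[0,0,0,0,0,0,-1],[0,0,0,0,0,0,-1]]

```text
t: 7.58
tcp_pos: [0.5542, 0.0038, 0.0992]
tool_rot: [0.807, 0.591, -0.002, -0.003]
force: [-7.5, 2.4, 14.0]
finger_gap: 0.179
gripper_force: 27.3
```

```bash
python3 st.py
```

```text
t 7.5833 q 1.251888966020051 r 0.08175326346679185 Ftan -7.834456764308683 Frad -0.019329437055006733 Fz 13.976339611321404 yaw err deg -0.07611039493175553 z 0.09921094741974151 grip 27.311712205410004 0.17872972972258025
```

Request:
servo_tool:
  rows:
    - [[0,0,0,0,0,0,-1],[0,0,0,0,0,0,-1],[0,0,0,0,0,0,-1],[0,0,0,0,0,0,-1],[0,0,0,0,0,0,-1],[0,0,0,0,0,0,-1]]

```text
t: 8.08
tcp_pos: [0.5542, 0.0038, 0.0992]
tool_rot: [0.807, 0.591, -0.002, -0.003]
force: [-6.6, 2.1, 13.2]
finger_gap: 0.178
gripper_force: 27.3
```

```bash
python3 st.py
```

```text
t 8.0833 q 1.2517310087731985 r 0.08177945229149436 Ftan -6.916844997232453 Frad -0.03934170856647385 Fz 13.16253923705822 yaw err deg -0.06328396605778136 z 0.0992121150484292 grip 27.31080025434494 0.17762628029860994
```

Request:
servo_tool:
  rows:
    - [[0,0,0,0,-0.001,0,-1],[0,0,0,0,-0.001,0,-1],[0,0,0,0,-0.001,0,-1],[0,0,0,0,0,0,-1],[0,0,0,0,0,0,-1]]

```text
t: 8.5
tcp_pos: [0.5538, 0.0039, 0.0993]
tool_rot: [0.807, 0.591, -0.001, -0.001]
force: [-2.9, 0.9, 9.2]
finger_gap: 0.176
gripper_force: 26.7
```

```bash
python3 st.py
```

```text
t 8.5 q 1.246542960996547 r 0.08178894426336784 Ftan -2.9872314284581662 Frad 0.03812841956545129 Fz 9.247308135398843 yaw err deg 0.21485287159830638 z 0.09929956444623135 grip 26.74876034259796 0.17629197045962933
```

Request:
servo_tool:
  rows:
    - [[0,0,0,0,-0.001,0,-1],[0,0,0,0,0,0,-1],[0,0,0,0,0,0,-0.2],[0,0,0,0,0,0,-0.2],[0,0,0,0,0,0,-0.2],[0,0,0,0,0,0,-0.2],[0,0,0,0,0,0,-0.2]]

```text
t: 9.08
tcp_pos: [0.5538, 0.0039, 0.098]
tool_rot: [0.807, 0.591, -0.0, -0.0]
force: [0.6, -0.7, -0.9]
finger_gap: 0.399
gripper_force: 0.0
```

```bash
python3 st.py
```

```text
t 9.0833 q 1.2465147903093143 r 0.08180318758587891 Ftan 0.7433867131320095 Frad 0.4986591645781644 Fz -0.9475465189339212 yaw err deg 0.29297037874772824 z 0.09798875913079824 grip 0.0 0.39944893418548816
```

Request:
servo_tool:
  rows:
    - [[0,0,0,0,0,-0.02,-0.2],[0,0,0,0,0,-0.03,-0.2],[0,0,0,0,0,-0.03,-0.2],[0,0,0,-0.0182,-0.0183,0,-1],[0,0,0,-0.0182,-0.0183,0,-1],[0,0,0,-0.0182,-0.0183,0,-1],[0,0,0,-0.0182,-0.0183,0,-1],[0,0,0,0,0,0.03,-1]]

```text
t: 9.75
tcp_pos: [0.4608, -0.0449, 0.1515]
tool_rot: [0.807, 0.591, 0.001, 0.002]
force: [-0.6, -0.2, -0.8]
finger_gap: 0.001
gripper_force: 0.0
```

Request:
servo_tool:
  rows:
    - [[0,0,0,0,0,0.02,-1],[0,0,0,0,0,0.015,-1],[0,0,0,0,0,0,-1],[0,0,0,0,0,0,-1]]

```text
t: 10.08
tcp_pos: [0.4618, -0.0434, 0.1128]
tool_rot: [0.807, 0.591, -0.001, -0.001]
force: [0.1, -0.2, 0.1]
finger_gap: -0.001
gripper_force: 0.0
```

```bash
python3 - <<'E'
from h import *
a=manip.snapshot("scene")[170:290,250:430];b=manip.snapshot("top")[210:330,230:390]
cv2.imwrite("pics/s3.png",np.hstack([cv2.resize(a,(450,300),interpolation=cv2.INTER_CUBIC),cv2.resize(b,(350,300),interpolation=cv2.INTER_CUBIC)]))
E
```

```text
(no output)
```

View pics/s3.png

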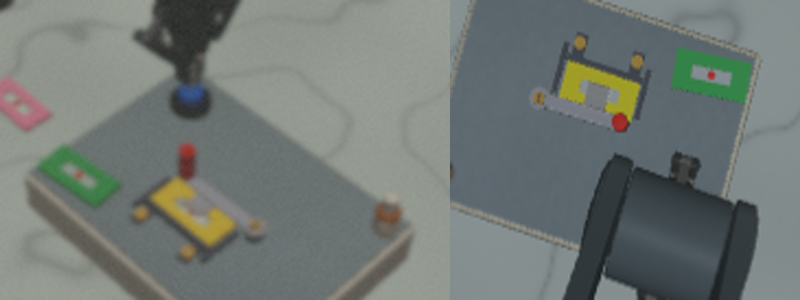

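The slide is home at the fence, with the clip left on its edge. The shut fingertips are just above the centre of the blue button, at about (190,88) in the scene crop. Now I'll press it.

Request:
servo_tool:
  rows:
    - [[0,0,0,0,0,0.01,-1],[0,0,0,0,0,0.004,-1],[0,0,0,0,0,0.003,-1],[0,0,0,0,0,0,-1],[0,0,0,0,0,0,-1]]

```text
t: 10.6
tcp_pos: [0.4631, -0.0437, 0.0969]
tool_rot: [0.806, 0.591, 0.001, 0.001]
force: [1.0, 0.3, 2.5]
finger_gap: -0.002
gripper_force: 1.5
```

Request:
servo_tool:
  rows:
    - [[0,0,0,0,0,0.003,-1],[0,0,0,0,0,0,-1],[0,0,0,0,0,0,-1]]

```text
t: 10.85
tcp_pos: [0.4631, -0.0437, 0.0949]
tool_rot: [0.806, 0.591, 0.001, 0.001]
force: [-1.2, 0.5, 13.7]
finger_gap: -0.005
gripper_force: 7.1
```

Request:
servo_tool:
  rows:
    - [[0,0,0,0,0,0.002,-1],[0,0,0,0,0,0,-1],[0,0,0,0,0,0,-1]]

```text
t: 11.1
tcp_pos: [0.4632, -0.0437, 0.0945]
tool_rot: [0.806, 0.591, 0.001, 0.002]
force: [-2.6, 0.6, 30.5]
finger_gap: -0.001
gripper_force: 15.4
```

Request:
servo_tool:
  rows:
    - [[0,0,0,0,0,0,-1],[0,0,0,0,0,-0.004,-1],[0,0,0,0,0,0,-1],[0,0,0,0,0,0,-1]]

```text
t: 11.43
tcp_pos: [0.4631, -0.0437, 0.0961]
tool_rot: [0.806, 0.591, 0.001, 0.001]
force: [2.0, 0.9, 3.9]
finger_gap: -0.0
gripper_force: 1.7
```

Request:
servo_tool:
  rows:
    - [[0,0,0,0,0,-0.001,-1],[0,0,0,0,0,0,-1],[0,0,0,0,0,0,-1]]

```text
t: 11.68
tcp_pos: [0.4629, -0.0437, 0.0963]
tool_rot: [0.806, 0.591, 0.0, 0.001]
force: [2.2, 0.3, 2.7]
finger_gap: -0.0
gripper_force: 1.6
```

Request:
servo_tool:
  rows:
    - [[0,0,0,0,0,-0.001,-1],[0,0,0,0,0,0,-1],[0,0,0,0,0,0,-1]]

```text
t: 11.93
tcp_pos: [0.4624, -0.0437, 0.0972]
tool_rot: [0.806, 0.591, -0.0, 0.0]
force: [2.1, -0.2, 2.8]
finger_gap: -0.002
gripper_force: 1.4
```

Request:
servo_tool:
  rows:
    - [[0,0,0,0,0,-0.002,-1],[0,0,0,0,0,0,-1],[0,0,0,0,0,0,-1]]

```text
t: 12.18
tcp_pos: [0.4618, -0.0435, 0.0992]
tool_rot: [0.806, 0.591, -0.0, -0.0]
force: [1.2, -0.3, 0.9]
finger_gap: 0.001
gripper_force: 0.9
```

Request:
servo_tool:
  rows:
    - [[0,0,0,0,0,-0.005,-1],[0,0,0,0,0,0,-1],[0,0,0,0,0,0,-1]]

```text
t: 12.43
tcp_pos: [0.4614, -0.0431, 0.1043]
tool_rot: [0.806, 0.591, -0.001, -0.001]
force: [-0.8, -1.4, -0.6]
finger_gap: -0.002
gripper_force: 0.0
```

The button's spring profile and hard stop (about 6 mm of travel, 30 N at the stop) show it was fully pressed. Next I go back to the knob.

Request:
servo_tool:
  rows:
    - [[0,0,0,0,0,-0.035,-1],[0,0,0,0,0,-0.035,-1],[0,0,0,0.0182,0.0183,0,-0.2],[0,0,0,0.0182,0.0183,0,-0.2],[0,0,0,0.0182,0.0183,0,-0.2],[0,0,0,0.0182,0.0183,0,-0.2],[0,0,0,0,0,0,-0.2]]

```text
t: 13.02
tcp_pos: [0.5581, 0.0053, 0.1746]
tool_rot: [0.806, 0.592, 0.002, 0.002]
force: [1.4, -0.4, -0.1]
finger_gap: 0.403
gripper_force: 0.0
```

```bash
python3 st.py; python3 -c "
from h import *
print(manip.sense()['tcp_pos'])"
```

```text
t 13.0167 q 1.2938101567558697 r 0.07921866998149306 Ftan 1.4131000166851317 Frad 0.011668946367472545 Fz -0.13106952963517904 yaw err deg -2.2940695824778135 z 0.17462596827371737 grip 0.0 0.4030899469056845
[0.55814935 0.00530898 0.17462597]
```

Request:
servo_tool:
  rows:
    - [[0,0,0,0,0,0,-0.2],[0,0,0,0,0,0,-0.2],[0,0,0,0,0,0,-0.2]]

```text
t: 13.27
tcp_pos: [0.5522, 0.0038, 0.1738]
tool_rot: [0.807, 0.591, -0.001, -0.001]
force: [-0.6, 0.8, 0.6]
finger_gap: 0.406
gripper_force: 0.0
```

Request:
servo_tool:
  rows:
    - [[0,0,0,0,0.001,0.025,-0.2],[0,0,0,0,0,0.025,-0.2],[0,0,0,0,0,0.015,-0.2],[0,0,0,0,0,0.01,-0.2],[0,0,0,0,0,0,-0.2],[0,0,0,0,0,0,-0.2]]

```text
t: 13.77
tcp_pos: [0.5543, 0.0033, 0.0992]
tool_rot: [0.807, 0.591, -0.0, -0.0]
force: [0.4, -0.5, -0.2]
finger_gap: 0.403
gripper_force: 0.0
```

Request:
servo_tool:
  rows:
    - [[0,0,0,0,0,0,-1],[0,0,0,0,0,0,-1],[0,0,0,0,0,0,-1],[0,0,0,0,0,0,-1],[0,0,0,0,0,0,-1]]
  squeeze: 25

```text
t: 14.18
tcp_pos: [0.5537, 0.0038, 0.1003]
tool_rot: [0.806, 0.591, -0.001, -0.001]
force: [-4.7, 0.1, 6.7]
finger_gap: 0.175
gripper_force: 25.3
```

```bash
python3 st.py
```

```text
t 14.1833 q 1.2467060511243961 r 0.08193428910200092 Ftan -4.512877171158032 Frad 1.3671663170657313 Fz 6.7420364484059165 yaw err deg 0.31726563041359024 z 0.10032330587221787 grip 25.341855883598328 0.17463327960342695
```

Request:
servo_tool:
  rows:
    - [[0,0,3,0.0001,-0.0045,0,-1],[0,0,3,0.0001,-0.0045,0,-1],[0,0,3,0.0001,-0.0045,0,-1],[0,0,3,0.0001,-0.0045,0,-1],[0,0,3,0.0001,-0.0045,0,-1],[0,0,0,0,0,0,-1]]

```text
t: 14.68
tcp_pos: [0.5341, 0.0124, 0.1004]
tool_rot: [0.877, 0.481, -0.0, 0.001]
force: [-2.4, -3.9, 5.0]
finger_gap: 0.174
gripper_force: 25.2
```

```bash
python3 st.py
```

```text
t 14.6833 q 0.9848892165945662 r 0.0825386192582441 Ftan 0.061513397588164584 Frad 4.575152460728703 Fz 4.964227351579305 yaw err deg 0.30726044487306536 z 0.10036467719374396 grip 25.233217477798462 0.1741823164440406
```

Request:
servo_tool:
  rows:
    - [[0,0,3,0.0001,-0.0045,0,-1],[0,0,3,0.0001,-0.0045,0,-1],[0,0,3,0.0001,-0.0045,0,-1],[0,0,3,0.0001,-0.0045,0,-1],[0,0,3,0.0001,-0.0045,0,-1],[0,0,0,0,0,0,-1]]

```text
t: 15.18
tcp_pos: [0.5163, 0.0267, 0.1003]
tool_rot: [0.932, 0.362, -0.001, 0.001]
force: [-4.5, -5.6, 6.8]
finger_gap: 0.177
gripper_force: 25.3
```

```bash
python3 st.py
```

```text
t 15.1833 q 0.7095650410608195 r 0.08327999999997834 Ftan 1.1602988255829267 Frad 7.083268976458088 Fz 6.8213989112629365 yaw err deg 1.076867697740926 z 0.10030626163328517 grip 25.347242653369904 0.17672953117265966
```

Request:
servo_tool:
  rows:
    - [[0,0,3,-0.0004,-0.0045,0,-1],[0,0,3,-0.0004,-0.0045,0,-1],[0,0,3,-0.0004,-0.0045,0,-1],[0,0,3,-0.0004,-0.0045,0,-1],[0,0,3,-0.0004,-0.0045,0,-1],[0,0,3,-0.0004,-0.0045,0,-1],[0,0,0,0,0,0,-1],[0,0,0,0,0,0,-1]]

```text
t: 15.85
tcp_pos: [0.5016, 0.0479, 0.1003]
tool_rot: [0.977, 0.213, 0.002, 0.001]
force: [0.7, -0.8, 5.4]
finger_gap: 0.177
gripper_force: 25.3
```

```bash
python3 st.py
```

```text
t 15.85 q 0.40050929533957724 r 0.08428197498549224 Ftan 0.9555173123356812 Frad -0.3101211053600306 Fz 5.444663681491868 yaw err deg 0.8758579979421797 z 0.10026943190173053 grip 25.298430919647217 0.1772788287775738
```

Back at q≈0.40. Release, rise clear, and check.

Request:
servo_tool:
  rows:
    - [[0,0,0,0,0,0,-0.2],[0,0,0,0,0,0,-0.2],[0,0,0,0,0,0,-0.2],[0,0,0,0,0,0,-0.2],[0,0,0,0,0,-0.02,-0.2],[0,0,0,0,0,-0.03,-0.2],[0,0,0,0,0,-0.04,-0.2],[0,0,0,-0.02,0.02,-0.03,-0.2]]

```text
t: 16.52
tcp_pos: [0.4916, 0.0237, 0.2213]
tool_rot: [0.977, 0.214, 0.002, -0.0]
force: [1.1, -1.5, 0.4]
finger_gap: 0.403
gripper_force: 0.0
```

Request:
servo_tool:
  rows:
    - [[0,0,0,-0.02,0.03,-0.01,-0.2],[0,0,0,-0.02,0.03,0,-0.2],[0,0,0,-0.02,0.03,0,-0.2],[0,0,0,-0.01,0.03,0,-0.2],[0,0,0,0,0.03,0,-0.2],[0,0,0,0,0.03,0,-0.2],[0,0,0,0,0,0,-0.2],[0,0,0,0,0,0,-0.2]]

```text
t: 17.18
tcp_pos: [0.5012, -0.1728, 0.2289]
tool_rot: [0.977, 0.211, -0.0, -0.0]
force: [-0.5, -0.0, 0.2]
finger_gap: 0.402
gripper_force: 0.0
```

```bash
python3 - <<'E'
from h import *
a=manip.snapshot("scene")[170:290,250:430];b=manip.snapshot("top")[190:330,205:385]
cv2.imwrite("pics/s4.png",np.hstack([cv2.resize(a,(400,300),interpolation=cv2.INTER_CUBIC),cv2.resize(b,(400,300),interpolation=cv2.INTER_CUBIC)]))
E
```

```text
(no output)
```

View pics/s4.png

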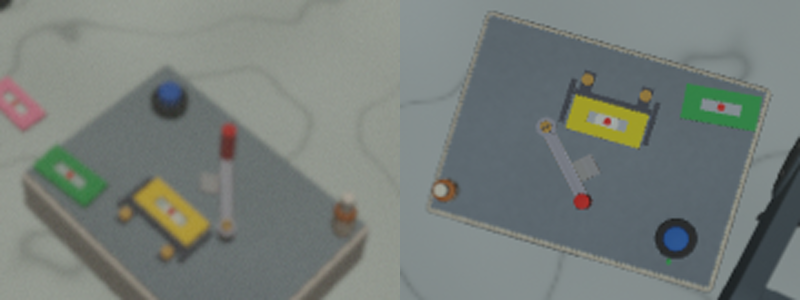

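The picture shows the slide lying home at the fence, the clip well clear with its knob at top crop (582,201), and everything else where it was.

```bash
python3 -c "
from station import manip
print(manip.sign_off())"
```

```text
the job is handed in; nothing more can be done
None
```

I handed the job in at about 17 s: the clip pressed the slide home at about 7–8 N at the knob, the capture button was pressed to its stop, and the clip is back well clear at about q = 0.40 with the slide still at the fence.

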